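# Check roll on the tilting ball-tube viscometer

## Robot

A 7-joint arm with a two-finger parallel gripper is mounted at the origin on a cart in front of the work surface, level with it; the furniture and walls round the work are solid. World frame = base frame: x ahead of the robot, y to its left, z up, the work surface at z = 0. Lengths are in m, angles in rad, forces in N, time in s.
With the tool pointing down it reaches from about 0.425 to 0.875 m from the base axis. Payload 4.7 kg.
Tool frame: the origin (TCP) lies on the centre line of the jaws, within the pads' length; the fingertips stand 14 mm ahead of it and the grasp point (between the pads) lies 5 mm behind it; z points along the fingers, y is the line along which they close (so a half turn about z gives the same grasp; the last joint's range is limited). The gripper opens to 87 mm and grips with 3 to 60 N. Pads are 19 mm wide; open, the fingers measure 117 mm over their backs; the gripper's body (75 mm by 190 mm) begins 51 mm behind the grasp point.
Start: joints at [-1.16, 0.321, -0.07, 1.45, 0.023, 1.371, -0.057], TCP at [0.251, 0.6, 0.237] pointing down, gripper open.
Joint ranges: [-2.86, 2.86], [-0.3, 2.09], [-1.38, 1.24], [0.06, 2.45], [-1.56, 4.7], [0.09, 2.05], [-2.69, 2.69]. Speed limits (rad/s): [2.57, 2.57, 3.14, 3.14, 3.14, 3.14, 3.14].

## Interface

Orientations are given as a rotation vector (axis times angle).
In Python, from bench import * gives the robot as it stands.
- The arm moves only by the shell command python3 -m jog 'ROWS' [FORCE]. ROWS is JSON, a list of rows, each an object of numbers: "claw": the finger opening in mm, from 0 to 87; "dx", "dy", "dz": the shift along the tool's x, y, z in mm; "spin": the turn about the tool's z in degrees. In form: [{"claw": .., "dx": .., "dy": .., "dz": .., "spin": ..}, ...]. A call has 1 to 20 rows; each row is the pose to reach, as a shift and turn from the pose commanded when the call began, along the tool's axes at that moment; what a row does not reach only later rows make up. A row lasts 1/12 s, in which the tool goes at most 41.7 mm and 7.16 degrees, less where a joint would pass 70% of its speed; a pose out of reach is approached as far as the arm can. A call with a gripper value outside its range is refused whole. The fingers move at their own pace and stop on an object; FORCE is the grip in N (left out, the last holds). Time passes only in rows, so rows that repeat a pose let the fingers close. It gives the time, the measured TCP pose, the force, the opening and the grip force at its end, in the units of the state.
- get_state(): the state, without advancing time (a new reading comes with each control period).
- get_image(name): name is "side" or "top" or "wrist"; returns a dict with "frame" (400x640x3 uint8, red, green, blue), "depth" (400x640 float32, m along the optical axis (not along the pixel's ray), 0 where there is no reading), "K" (3x3 intrinsics, pixels), "distortion" ([k1, k2, p1, p2, k3] as OpenCV has them; the pictures are not rectified), "T" (4x4, takes a point from camera to world coordinates); the wrist camera has in their place "mount" (4x4, takes a point from camera to tool coordinates, whose origin is the TCP and whose axes are the flange's). Camera axes: x right, y down, z forward; pixel columns grow to the right and rows downward; lengths in m; the calibration is good to about 2 mm. A picture is of the moment at which its call begins: read the wrist's pose just before it.
- close_job(): hands the job in; it is judged then, once.
The state is a dict: "time": time; "joint_positions": joint angles; "qd": joint speeds; "joint_torque": joint torques, N m; "position": TCP position; "tool_rot": TCP orientation; "ft_force": force on the tool from outside, world axes, zero at the start; "torque": the same for the moment, N m; "grip_width": opening from 0.0 (shut) to 1.0 (fully open); "grip_force": force on a finger pad.
Only numpy, scipy, OpenCV 4.12 (cv2) and the standard library are available. Lean on these libraries where they do the work, as an engineer would, in place of code of your own. Each camera call takes 0.05 s, during which the arm holds its last target. There are 200 camera calls.

## Task

Do a dry check roll on the tilting viscometer: take the red-capped ball tube from the white rest and lay it in the cradle of the tilt stand, red cap toward the handle, while the cradle is level. Then slowly raise the cradle by its handle bar to the 30-degree mark, never past 40, and hold it there for two seconds so that the steel ball lies at the metal-plug end, and slowly bring the cradle fully back down to level. Leave the tube lying in the cradle, let go of everything, and do not disturb the blue-capped tube or the timer and vial that stand beside the tilt stand.

Things in the scene. Friction and masses are not known exactly. Their poses are not given: they have to be found in the camera images.
- tube_red_mid (a point): Middle of the axis of the red-capped glass ball tube (loose, 0.12 kg), 130 mm long: glass 22 mm across, a red cap (26 mm across, 15 long) at its -x end, an aluminium plug (23 across, 15 long) at its +x end. x runs from cap to plug; at the start x points away from the robot (within 0.6 rad), z up, axis 45 mm above the worktop. Grasp from above across its middle, between the saddles.
- ball_center (a point): Centre of the dark 14 mm steel ball (12 g) loose inside the closed red-capped tube. Its centre can travel from -43 mm (cap end) to +43 mm (plug end) along the tube's x; it starts to roll at a slope of about 8 degrees and needs under 1 s at 30 degrees.
- tube_blue_mid (a point): Middle of the axis of the blue-capped tube with a brass ball, otherwise like the red-capped one and with the same axes; it lies in the other lane of the rest. Leave alone.
- tube_rest: White rest fixed to the worktop, 112 x 150 mm, slab 12 mm high, origin at the centre of its underside. Two lanes along its x at y = +45 and -45 mm (the red-capped tube may lie in either), each with two V saddles 12 mm thick, 38 mm either side of the middle (64 mm free between them), rising 5 mm above the tube axis.
- tilt_stand: Grey tilt stand fixed to the worktop: base 205 x 104 mm, top 24 mm above the worktop, origin at the centre of its underside. x points from handle end to hinge end (within 0.4 rad of ahead), y along the hinge axis. At the hinge end two cheeks, a white graduated sector (left, ticks every 10 degrees, red line at 30) and a clamp knob (right), all within 70 mm of the centre plane, up to 129 mm high.
- tilt_hinge (a point): Middle of the cradle's hinge axis, fixed, 79 mm above the worktop, 72.5 mm from the stand's centre along its x. Axes as the stand's.
- cradle (a joint): Angle of the cradle, rad: 0 = level (lower stop, where it starts), growing as the handle is raised; 0.524 = 30 degrees, the red mark; upper stop 1.0. The hinge is stiff (0.8 N m of friction): the cradle stays where it is left; loaded, the handle takes about 6 N to raise and 2 N to lower.
- cradle_seat (a point): Where the tube's middle belongs in the cradle; turns with it; x points from handle to hinge, as the tube's x must. Level: 90 mm from the hinge axis toward the handle, 93 mm above the worktop. Two V saddles like the rest's, 38 mm wide at the mouth, on a spine 14 mm wide; a stop past each end leaves the tube 5 mm of play either way. Fingers fit beside the tube between the saddles.
- cradle_bar (a point): Middle of the handle bar: a black sleeve 12 mm thick, 66 mm long, parallel to the hinge axis, 215 mm from it; 79 mm above the worktop when level, nothing but the worktop below. It is the outer side of a steel bow: 40 mm are free between bar and cross piece. Pinch from above, one finger inside the bow, one outside; it can turn between the fingers as the cradle swings. Axes as the cradle's.
- timer: White bench timer, loose, 66 x 66 x 20 mm, origin at the centre of its underside; left of the stand. Leave alone.
- vial: Glass vial with white cap, loose, 27 mm across, 61 mm high, origin at the centre of its underside; right of the stand. Leave alone.
- tube_red_cap (a point): Centre of the outer face of the red cap, the tube's end at x = -65 mm from its middle; axes as the tube's.
Mind the look-alikes: they are no part of the job. What is shaped like the part that bears tube_red_mid but pink is not meant.

How it is judged:
By the outcome, as a careful person would: the job done as asked, in the order asked, and still so for the second after the job is handed in, with the robot touching nothing.
It also fails if it takes over 64 s, if anything falls off the work surface, if the arm or the gripper's body presses on something with over 40 N, if the wrist force passes 120 N, or if a joint passes its speed limit or range.

## Working session

There is one attempt and no reset: what is moved stays moved. The work goes in short steps, Python scripts to look and compute and a shell command to move; the robot and the scene stay as the last step left them, time stands still between calls to the robot, and variables do not carry over. Pictures are saved under pics/ and viewed, at most 10 in all, crops included, and the job is handed in when it is done.

```bash
ls; mkdir -p pics; cat > h.py <<'E'
from bench import *
import numpy as np, cv2
from scipy.spatial.transform import Rotation as R
def grab(name):
    s=get_state(); im=get_image(name)
    if name=="wrist":
        T=np.eye(4);T[:3,:3]=R.from_rotvec(s["tool_rot"]).as_matrix();T[:3,3]=s["position"]
        im["T"]=T@im["mount"]
    return im,s
def save(im,fn): cv2.imwrite(fn,cv2.cvtColor(im["frame"],cv2.COLOR_RGB2BGR))
def rays(im,px):
    p=cv2.undistortPoints(np.array(px,float).reshape(-1,1,2),im["K"],np.array(im["distortion"])).reshape(-1,2)
    return np.c_[p,np.ones(len(p))]
def deproj(im,px):
    px=np.array(px); d=im["depth"][px[:,1].astype(int),px[:,0].astype(int)]
    return (rays(im,px)*d[:,None])@im["T"][:3,:3].T+im["T"][:3,3]
def onplane(im,px,z):
    r=rays(im,px)@im["T"][:3,:3].T; o=im["T"][:3,3]
    return o+r*((z-o[2])/r[:,2])[:,None]
E
python3 - <<'E'
from h import *
for n in("top","side"):
    im,s=grab(n); save(im,f"pics/{n}0.png"); print(n,im["T"].round(3).tolist(),im["K"][0,0])
    np.savez(f"{n}0.npz",**im)
print(s["position"],s["tool_rot"],s["grip_width"],s["time"])
E
```

```text
pics
top [[-0.024, -0.979, 0.201, 0.296], [-1.0, 0.024, -0.001, -0.002], [-0.004, -0.201, -0.98, 1.269], [0.0, 0.0, 0.0, 1.0]] 376.50750564786074
side [[1.0, -0.026, 0.006, 0.544], [-0.021, -0.603, 0.797, -0.976], [-0.017, -0.797, -0.604, 0.804], [0.0, 0.0, 0.0, 1.0]] 420.68636387495695
[0.25102958 0.59899861 0.23548113] [-6.19128240e-01 -3.07967546e+00  2.91254244e-03] 0.9994198174130534 0.05
```

View pics/top0.png

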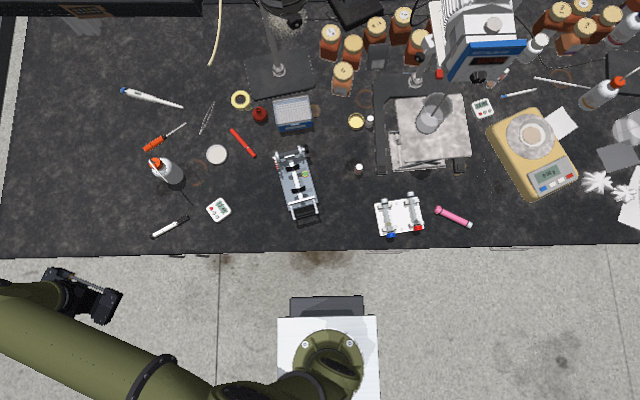

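View pics/side0.png

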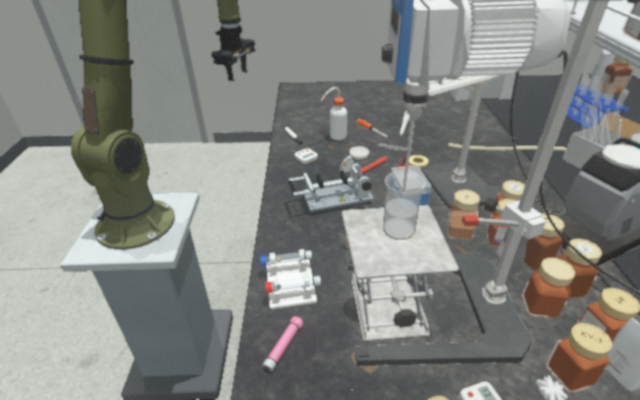

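The top view shows the rest near (398,215) with the red cap at (417,228) and the blue cap at (390,236). The stand is near (297,185) with its bar at about (304,222), the vial near (359,169) and the timer at (218,209). I'll zoom in next.

```bash
python3 - <<'E'
from h import *
im=dict(np.load("top0.npz"))
f=cv2.cvtColor(im["frame"],cv2.COLOR_RGB2BGR)
a=cv2.resize(f[135:245,265:345],None,fx=5,fy=5,interpolation=cv2.INTER_CUBIC)
b=cv2.resize(f[135:245,365:445],None,fx=5,fy=5,interpolation=cv2.INTER_CUBIC)
cv2.imwrite("pics/crop.png",np.hstack([a,b]))
hsv=cv2.cvtColor(f,cv2.COLOR_BGR2HSV)
print(deproj(im,[[417,228],[390,236],[304,222],[297,190],[290,150],[359,169],[218,209]]).round(3))
E
```

```text
[[ 0.42  -0.296  0.057]
 [ 0.397 -0.209  0.052]
 [ 0.456  0.07  -0.002]
 [ 0.55   0.087  0.08 ]
 [ 0.683  0.108  0.086]
 [ 0.621 -0.118  0.058]
 [ 0.504  0.357  0.02 ]]
```

View pics/crop.png

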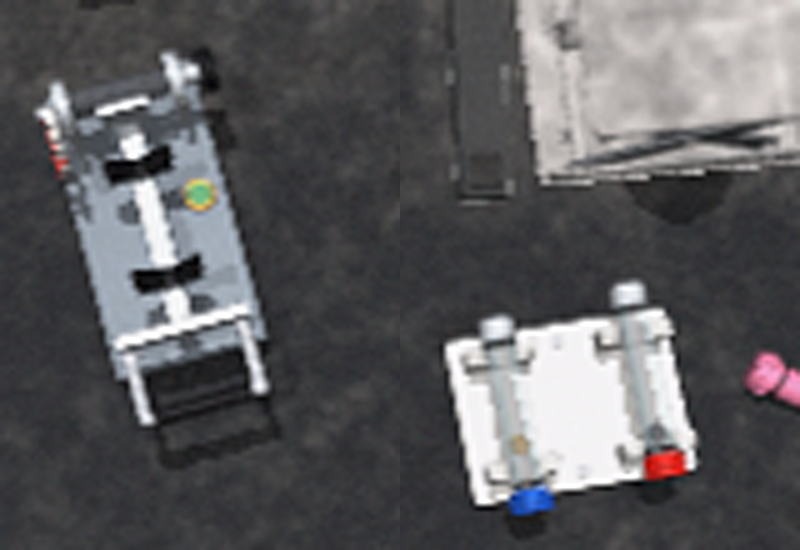

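The crop shows the red tube's cap at (418,227.6) and plug at (410.6,193.4). The cradle saddles are at (293,167.4) and (298.6,189.4), and the bar ends at about (295,219) and (317.5,213).

```bash
python3 - <<'E'
from h import *
im=dict(np.load("top0.npz"))
t=onplane(im,[[418,227.6],[410.6,193.4]],0.05); print("tube cap, plug",t.round(3))
d=t[1]-t[0]; print("len",np.linalg.norm(d),"yaw",np.arctan2(d[1],d[0]))
c=onplane(im,[[298.6,189.4],[293,167.4]],0.095); d=c[1]-c[0]
print("saddles",c.round(3),np.linalg.norm(d),"yaw",np.arctan2(d[1],d[0]))
b=onplane(im,[[295,219],[317.5,213]],0.079); print("bar ends",b.round(3),b.mean(0))
s=get_state(); M=R.from_rotvec(s["tool_rot"]).as_matrix(); print(M.round(3), s["position"])
w=get_image("wrist"); print(w["mount"].round(3))
E
```

```text
tube cap, plug [[ 0.422 -0.301  0.05 ]
 [ 0.535 -0.285  0.05 ]]
len 0.11445055249788104 yaw 0.13989116810285362
saddles [[0.548 0.081 0.095]
 [0.621 0.098 0.095]] 0.0750627078683964 yaw 0.2329455877063329
bar ends [[0.456 0.094 0.079]
 [0.473 0.022 0.079]] [0.46449681 0.05816234 0.079     ]
[[-0.922  0.386 -0.001]
 [ 0.386  0.922 -0.002]
 [-0.    -0.002 -1.   ]] [0.25107352 0.59905144 0.23556974]
[[-0.    -0.965 -0.262  0.071]
 [ 1.    -0.     0.001  0.001]
 [-0.001 -0.262  0.965 -0.149]
 [ 0.     0.     0.     1.   ]]
```

```bash
python3 -m jog '[{"claw":55,"dx":-441,"dy":-356,"dz":0,"spin":-31},{"claw":55,"dx":-441,"dy":-356,"dz":0,"spin":-31},{"claw":55,"dx":-441,"dy":-356,"dz":0,"spin":-31},{"claw":55,"dx":-441,"dy":-356,"dz":0,"spin":-31},{"claw":55,"dx":-441,"dy":-356,"dz":0,"spin":-31},{"claw":55,"dx":-441,"dy":-356,"dz":0,"spin":-31},{"claw":55,"dx":-441,"dy":-356,"dz":0,"spin":-31},{"claw":55,"dx":-441,"dy":-356,"dz":0,"spin":-31},{"claw":55,"dx":-441,"dy":-356,"dz":0,"spin":-31},{"claw":55,"dx":-441,"dy":-356,"dz":0,"spin":-31},{"claw":55,"dx":-441,"dy":-356,"dz":0,"spin":-31},{"claw":55,"dx":-553,"dy":-735,"dz":0,"spin":-31},{"claw":55,"dx":-553,"dy":-735,"dz":0,"spin":-31},{"claw":55,"dx":-553,"dy":-735,"dz":0,"spin":-31},{"claw":55,"dx":-553,"dy":-735,"dz":0,"spin":-31},{"claw":55,"dx":-553,"dy":-735,"dz":0,"spin":-31},{"claw":55,"dx":-553,"dy":-735,"dz":0,"spin":-31},{"claw":55,"dx":-553,"dy":-735,"dz":0,"spin":-31},{"claw":55,"dx":-553,"dy":-735,"dz":0,"spin":-31},{"claw":55,"dx":-553,"dy":-735,"dz":0,"spin":-31}]' 20
python3 - <<'E'
from h import *
s=get_state(); M=R.from_rotvec(s["tool_rot"]).as_matrix(); print(M.round(3),s["joint_positions"])
print("to tube hover mm",((np.array([.478,-.293,.165])-s["position"])@M*1000).round(1))
E
```

```text
time: 1.82
position: [0.4744, -0.1783, 0.2367]
tool_rot: [-0.227, 3.133, 0.001]
ft_force: [0.7, 1.1, 0.7]
grip_width: 0.634
grip_force: 0.0
[[-0.99  -0.144  0.001]
 [-0.144  0.99   0.001]
 [-0.001  0.    -1.   ]] [-2.94121528e-01 -6.08456519e-04  6.07050639e-01  1.81925249e+00
 -3.87200117e-04  1.32230361e+00  2.02827499e+00]
to tube hover mm [  13.  -114.    71.6]
```

```bash
python3 -m jog '[{"claw":55,"dx":13,"dy":-114,"dz":72},{"claw":55,"dx":13,"dy":-114,"dz":72},{"claw":55,"dx":13,"dy":-114,"dz":72},{"claw":55,"dx":13,"dy":-114,"dz":72},{"claw":55,"dx":13,"dy":-114,"dz":72},{"claw":55,"dx":13,"dy":-114,"dz":72}]'
python3 - <<'E'
from h import *
im,s=grab("wrist"); save(im,"pics/w1.png"); np.savez("w1.npz",**im)
print(s["joint_positions"])
E
```

```text
[-2.94121528e-01 -6.08456519e-04  6.07050639e-01  1.81925249e+00
 -3.87200117e-04  1.32230361e+00  2.02827499e+00]$[0]: bad value
```

View pics/w1.png

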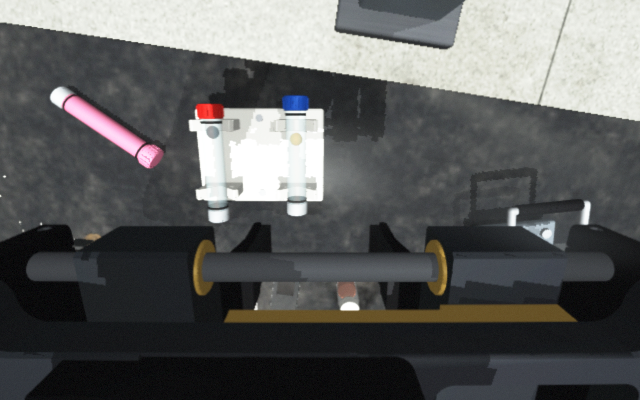

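The move was refused because a row must hold every key. The picture from the old pose is still useful: red cap outer face at about (210,104), plug end at about (219,221), blue tube from (296,97) to (297,215).

```bash
python3 - <<'E'
from h import *
im=dict(np.load("w1.npz"))
t=onplane(im,[[210,103],[219,221]],0.045); print(t.round(4)); d=t[0]-t[1]
print("len",np.linalg.norm(d),"mid",t.mean(0))
s=get_state(); M=R.from_rotvec(s["tool_rot"]).as_matrix()
dl=d@M; print("cap dir in tool",dl.round(3),"spin deg",np.degrees(np.arctan2(dl[1],dl[0])))
print("shift",((t.mean(0)-s["position"])@M*1000).round(1))
b=onplane(im,[[512,212],[588,206]],0.085); print("bar",b.round(3))
E
python3 -m jog '[{"claw":55,"dx":13,"dy":-114,"dz":72,"spin":0},{"claw":55,"dx":13,"dy":-114,"dz":72,"spin":0},{"claw":55,"dx":13,"dy":-114,"dz":72,"spin":0},{"claw":55,"dx":13,"dy":-114,"dz":72,"spin":0},{"claw":55,"dx":13,"dy":-114,"dz":72,"spin":0}]'
python3 - <<'E'
from h import *
im,s=grab("wrist"); save(im,"pics/w2.png"); np.savez("w2.npz",**im)
print(s["joint_positions"],s["position"])
E
```

```text
[[ 0.4148 -0.3028  0.045 ]
 [ 0.5453 -0.2855  0.045 ]]
len 0.13157772646998087 mid [ 0.48005986 -0.29413898  0.045     ]
cap dir in tool [ 0.132  0.    -0.   ] spin deg 0.09515304012651013
shift [   7.2 -104.3  192.9]
bar [[0.476 0.021 0.085]
 [0.459 0.096 0.085]]
time: 2.28
position: [0.476, -0.2936, 0.1623]
tool_rot: [0.217, -3.129, 0.001]
ft_force: [-0.7, 1.2, -0.0]
grip_width: 0.63
grip_force: 0.0
[-0.12891237  0.21216016  0.71659158  1.79570838 -0.14588811  1.19234565
  2.34052578] [ 0.47598652 -0.29362884  0.16230935]
```

View pics/w2.png

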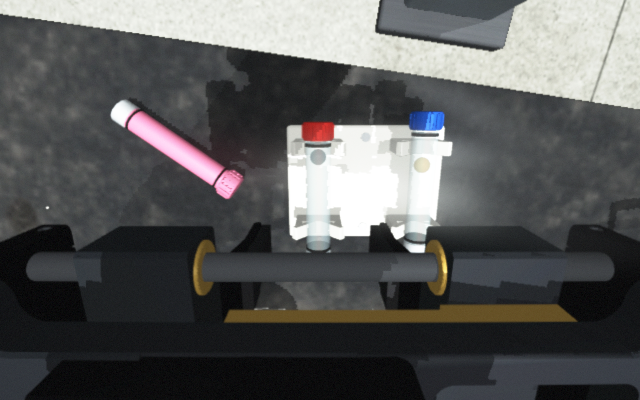

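The cap is centred at about (318,131) and the tube runs straight down the column at 318 between the fingers, so the lateral alignment is good. I'll compute the residual and descend.

```bash
python3 - <<'E'
from h import *
im=dict(np.load("w2.npz")); s=get_state(); M=R.from_rotvec(s["tool_rot"]).as_matrix()
t=onplane(im,[[318,141],[318,215]],0.056)
print(((t-s["position"])@M*1000).round(1))
print("mid shift",((np.array([.480,-.294,.040])-s["position"])@M*1000).round(1))
E
```

```text
[[ 47.8  -2.7 107.6]
 [-15.5  -3.  107.5]]
mid shift [ -2.5  -3.  123.5]
```

```bash
python3 -m jog '[{"claw":55,"dx":-3,"dy":-3,"dz":40,"spin":0},{"claw":55,"dx":-3,"dy":-3,"dz":75,"spin":0},{"claw":55,"dx":-3,"dy":-3,"dz":95,"spin":0},{"claw":55,"dx":-3,"dy":-3,"dz":110,"spin":0},{"claw":55,"dx":-3,"dy":-3,"dz":119,"spin":0},{"claw":55,"dx":-3,"dy":-3,"dz":123,"spin":0},{"claw":55,"dx":-3,"dy":-3,"dz":123,"spin":0},{"claw":55,"dx":-3,"dy":-3,"dz":123,"spin":0}]'
python3 - <<'E'
from h import *
s=get_state(); print(s["position"],s["ft_force"])
E
```

```text
time: 3.0
position: [0.4831, -0.2933, 0.0428]
tool_rot: [-0.228, 3.131, -0.0]
ft_force: [-0.2, -0.5, -0.0]
grip_width: 0.637
grip_force: 0.0
[ 0.48305143 -0.29327538  0.04278046] [-0.17133906 -0.51406537 -0.03356295]
```

```bash
python3 -m jog '[{"claw":15,"dx":0,"dy":0,"dz":0,"spin":0},{"claw":15,"dx":0,"dy":0,"dz":0,"spin":0},{"claw":15,"dx":0,"dy":0,"dz":0,"spin":0},{"claw":15,"dx":0,"dy":0,"dz":0,"spin":0},{"claw":15,"dx":0,"dy":0,"dz":0,"spin":0},{"claw":15,"dx":0,"dy":0,"dz":0,"spin":0},{"claw":15,"dx":0,"dy":0,"dz":0,"spin":0},{"claw":15,"dx":0,"dy":0,"dz":0,"spin":0}]' 20
```

```text
time: 3.67
position: [0.4821, -0.2945, 0.0419]
tool_rot: [-0.225, 3.133, -0.002]
ft_force: [0.3, -2.7, 1.1]
grip_width: 0.25
grip_force: 20.2
```

```bash
python3 -m jog '[{"claw":15,"dx":0,"dy":0,"dz":-8,"spin":0},{"claw":15,"dx":0,"dy":0,"dz":-25,"spin":0},{"claw":15,"dx":0,"dy":0,"dz":-50,"spin":0},{"claw":15,"dx":0,"dy":0,"dz":-80,"spin":0},{"claw":15,"dx":0,"dy":0,"dz":-110,"spin":0},{"claw":15,"dx":-9,"dy":30,"dz":-140,"spin":0},{"claw":15,"dx":-20,"dy":65,"dz":-160,"spin":-1},{"claw":15,"dx":-31,"dy":100,"dz":-178,"spin":-2},{"claw":15,"dx":-42,"dy":137,"dz":-178,"spin":-3},{"claw":15,"dx":-54,"dy":175,"dz":-178,"spin":-4},{"claw":15,"dx":-65,"dy":212,"dz":-178,"spin":-5},{"claw":15,"dx":-77,"dy":250,"dz":-178,"spin":-5},{"claw":15,"dx":-88,"dy":285,"dz":-178,"spin":-5},{"claw":15,"dx":-98,"dy":320,"dz":-178,"spin":-5},{"claw":15,"dx":-106,"dy":345,"dz":-178,"spin":-5},{"claw":15,"dx":-111,"dy":362,"dz":-178,"spin":-5},{"claw":15,"dx":-111,"dy":362,"dz":-178,"spin":-5}]'
python3 - <<'E'
from h import *
im,s=grab("wrist"); save(im,"pics/w3.png"); np.savez("w3.npz",pos=s["position"],rot=s["tool_rot"],**im)
print(s["joint_positions"],s["position"],s["grip_width"])
E
```

```text
time: 5.08
position: [0.5388, 0.0868, 0.2192]
tool_rot: [0.375, -3.118, -0.004]
ft_force: [0.2, 0.6, -1.3]
grip_width: 0.248
grip_force: 20.1
[-0.59212589  0.10893224  0.41607093  1.74991245 -0.04818798  1.29355952
  1.64528117] [0.53880876 0.08678117 0.21922492] 0.24780258840289937
```

View pics/w3.png

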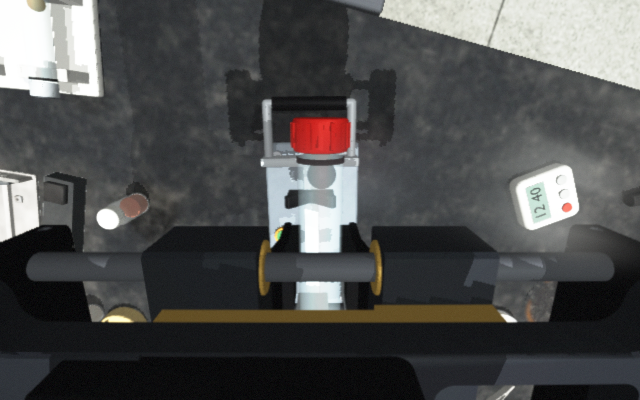

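The wrist view shows the bar from (272,103) to (348,102) and the cap-side saddle from about (286,199) to (336,199). The held tube is in column 320, red cap toward the handle. The vial (122,212) and timer (545,197) are clear.

```bash
python3 - <<'E'
from h import *
im=dict(np.load("w3.npz")); M=R.from_rotvec(im["rot"]).as_matrix(); p=im["pos"]
b=onplane(im,[[272,103.5],[348,102.5]],0.082); print("bar",b.round(4),np.linalg.norm(b[1]-b[0]))
bl=(b-p)@M; d=bl[1]-bl[0]; th=np.arctan2(d[0],d[1]); print("bar dir in tool deg (x per y)",np.degrees(th))
sd=onplane(im,[[286,199],[336,199]],0.096); print("saddle",sd.round(4))
u=M@np.array([np.sin(-0)*0-1,0,0]); 
n=b[1]-b[0]; n/=np.linalg.norm(n); ux=np.array([n[1],-n[0],0])  # toward hinge
seat=b.mean(0)+ux*0.125; seat[2]=.093; print("yaw",np.degrees(np.arctan2(ux[1],ux[0])),"seat from bar",seat)
print("seat from saddle",sd.mean(0)+ux*0.038)
tb=onplane(im,[[320,118],[320,150]],0.224+.0); print("held cap in tool",((tb-p)@M*1000).round(1))
s=get_state();M=R.from_rotvec(s["tool_rot"]).as_matrix();print(s["position"],np.degrees(np.arctan2(-M[1,0],-M[0,0])),((seat-s["position"])@M*1000).round(1))
E
```

```text
bar [[0.4751 0.0288 0.082 ]
 [0.4584 0.0937 0.082 ]] 0.06701887506778158
bar dir in tool deg (x per y) 0.7124647496616877
saddle [[0.5536 0.0597 0.096 ]
 [0.5429 0.1038 0.096 ]]
yaw 14.433569265543934 seat from bar [0.58780881 0.09236642 0.093     ]
seat from saddle [0.58506174 0.09121571 0.096     ]
held cap in tool [[67.   0.6 -4.7]
 [52.6  0.6 -4.7]]
[0.53883506 0.08352885 0.21924661] 13.553811176305773 [-49.9  -3.  126.2]
```

```bash
python3 -m jog '[{"claw":15,"dx":-25,"dy":-3,"dz":0,"spin":-1},{"claw":15,"dx":-45,"dy":-6,"dz":0,"spin":-1},{"claw":15,"dx":-50,"dy":-6,"dz":15,"spin":-1},{"claw":15,"dx":-50,"dy":-6,"dz":40,"spin":-1},{"claw":15,"dx":-50,"dy":-6,"dz":65,"spin":-1},{"claw":15,"dx":-50,"dy":-6,"dz":80,"spin":-1},{"claw":15,"dx":-50,"dy":-6,"dz":92,"spin":-1},{"claw":15,"dx":-50,"dy":-6,"dz":100,"spin":-1},{"claw":15,"dx":-50,"dy":-6,"dz":100,"spin":-1},{"claw":15,"dx":-50,"dy":-6,"dz":100,"spin":-1}]'
python3 - <<'E'
from h import *
for i in range(4):
    im,s=grab("wrist"); print(s["position"].round(4),s["ft_force"].round(1))
save(im,"pics/w4.png"); np.savez("w4.npz",pos=s["position"],rot=s["tool_rot"],**im)
E
```

```text
time: 5.97
position: [0.59, 0.0857, 0.1201]
tool_rot: [-0.389, 3.117, -0.0]
ft_force: [0.8, -0.5, -0.8]
grip_width: 0.248
grip_force: 20.1
[0.59   0.0857 0.1201] [ 0.8 -0.5 -0.8]
[0.5904 0.086  0.1207] [ 0.6  0.2 -2.1]
[0.5906 0.0862 0.121 ] [ 0.2  0.3 -1.3]
[0.5906 0.0863 0.121 ] [-0.   0.1 -0.6]
```

View pics/w4.png

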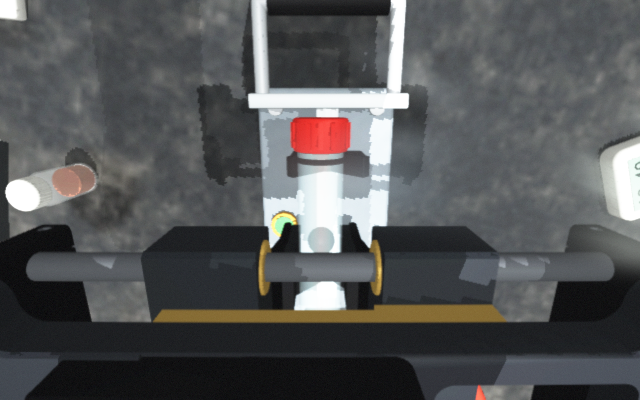

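The saddle now spans columns 288–368 (centre 328), the bar about 268–391, and the cross piece sits at row 100. The held tube is at column 320, so I overshot sideways by a few mm. I'll compute the correction.

```bash
python3 - <<'E'
from h import *
im=dict(np.load("w4.npz")); M=R.from_rotvec(im["rot"]).as_matrix(); p=im["pos"]
f=lambda px,z:((onplane(im,px,z)-p)@M*1000).round(1)
print("saddle",f([[288,162],[368,162]],0.098)); print("bar",f([[269,10],[390,10]],0.084))
print("cross",f([[249,94],[408,94]],0.085)); print("cap outer",f([[320,120]],0.125+.011), f([[291,133],[350,133]],.125))
print(im["K"].round(0))
E
```

```text
saddle [[ 42.4 -17.1  22.9]
 [ 42.4  27.3  22.9]]
bar [[121.9 -26.5  36.7]
 [121.9  38.   36.7]]
cross [[ 79.1 -39.5  35.8]
 [ 79.1  50.4  35.8]]
cap outer [[ 66.5   0.6 -15.2]] [[ 60.3 -12.6  -4.2]
 [ 60.3  14.3  -4.2]]
[[312.   0. 320.]
 [  0. 312. 193.]
 [  0.   0.   1.]]
```

```bash
python3 -m jog '[{"claw":15,"dx":3,"dy":5,"dz":0,"spin":0},{"claw":15,"dx":3,"dy":5,"dz":6,"spin":0},{"claw":15,"dx":3,"dy":5,"dz":12,"spin":0},{"claw":15,"dx":3,"dy":5,"dz":18,"spin":0},{"claw":15,"dx":3,"dy":5,"dz":23,"spin":0},{"claw":15,"dx":3,"dy":5,"dz":26,"spin":0},{"claw":15,"dx":3,"dy":5,"dz":28,"spin":0},{"claw":15,"dx":3,"dy":5,"dz":29,"spin":0},{"claw":15,"dx":3,"dy":5,"dz":29,"spin":0}]'
python3 - <<'E'
from h import *
for i in range(3):
    im,s=grab("wrist"); print(s["position"].round(4),s["ft_force"].round(1))
np.savez("w5.npz",pos=s["position"],rot=s["tool_rot"],**im)
E
```

```text
time: 6.92
position: [0.5855, 0.09, 0.0904]
tool_rot: [0.39, -3.117, 0.0]
ft_force: [-0.9, -0.7, -2.2]
grip_width: 0.25
grip_force: 20.2
[0.5855 0.09   0.0904] [-0.9 -0.7 -2.2]
[0.5855 0.0902 0.0905] [-0.2  0.5 -0.6]
[0.5855 0.0902 0.0906] [ 1.2 -0.4 -1. ]
```

```bash
python3 -m jog '[{"claw":15,"dx":0,"dy":0,"dz":1,"spin":0},{"claw":15,"dx":0,"dy":0,"dz":2,"spin":0},{"claw":15,"dx":0,"dy":0,"dz":2,"spin":0},{"claw":15,"dx":0,"dy":0,"dz":2,"spin":0}]'
python3 -m jog '[{"claw":15,"dx":0,"dy":0,"dz":1,"spin":0},{"claw":15,"dx":0,"dy":0,"dz":1,"spin":0},{"claw":15,"dx":0,"dy":0,"dz":1,"spin":0}]'
```

```text
time: 7.4
position: [0.5861, 0.0898, 0.0897]
tool_rot: [-0.39, 3.116, -0.0]
ft_force: [-1.5, -1.4, 5.8]
grip_width: 0.251
grip_force: 20.0
time: 7.65
position: [0.5861, 0.0898, 0.0896]
tool_rot: [-0.39, 3.116, 0.0]
ft_force: [-4.0, -2.0, 10.7]
grip_width: 0.248
grip_force: 20.0
```

```bash
python3 -m jog '[{"claw":15,"dx":0,"dy":0,"dz":-1,"spin":0},{"claw":35,"dx":0,"dy":0,"dz":-1,"spin":0},{"claw":42,"dx":0,"dy":0,"dz":-1,"spin":0},{"claw":42,"dx":0,"dy":0,"dz":-1,"spin":0},{"claw":42,"dx":0,"dy":0,"dz":-1,"spin":0},{"claw":42,"dx":0,"dy":0,"dz":-1,"spin":0},{"claw":42,"dx":0,"dy":0,"dz":-10,"spin":0},{"claw":42,"dx":0,"dy":0,"dz":-30,"spin":0},{"claw":42,"dx":0,"dy":0,"dz":-60,"spin":0},{"claw":42,"dx":30,"dy":0,"dz":-80,"spin":0},{"claw":42,"dx":60,"dy":0,"dz":-90,"spin":0},{"claw":42,"dx":60,"dy":0,"dz":-90,"spin":0}]'
python3 - <<'E'
from h import *
im,s=grab("wrist"); print(s["position"]); save(im,"pics/w6.png"); np.savez("w6.npz",pos=s["position"],rot=s["tool_rot"],**im)
E
```

```text
time: 8.65
position: [0.5251, 0.0741, 0.1807]
tool_rot: [-0.387, 3.116, 0.003]
ft_force: [0.1, -0.7, -0.6]
grip_width: 0.483
grip_force: 0.0
[0.52513707 0.07405323 0.18070092]
```

View pics/w6.png

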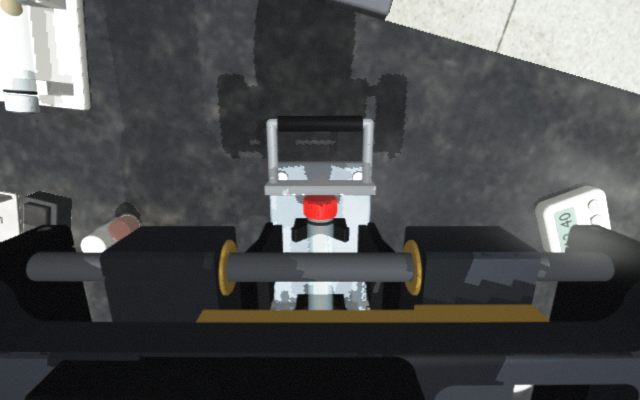

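The tube lies centred in the saddles, red cap toward the handle at (320,207). The bar runs from (277,124) to (364,124). Next I compute the bar's offset.

```bash
python3 - <<'E'
from h import *
im=dict(np.load("w6.npz")); M=R.from_rotvec(im["rot"]).as_matrix(); p=im["pos"]
b=onplane(im,[[277,125],[365,125]],0.082); print("bar",b.round(4),((b-p)@M*1000).round(1))
c=onplane(im,[[265,188],[376,188]],0.085); print("cross",((c-p)@M*1000).round(1))
c=onplane(im,[[320,196]],0.1); print("cap",((c-p)@M*1000).round(1))
E
```

```text
bar [[0.4762 0.0282 0.082 ]
 [0.4595 0.0944 0.082 ]] [[ 58.8 -32.7  98.5]
 [ 58.8  35.6  98.7]]
cross [[  9.2 -43.8  95.6]
 [  9.1  46.   95.8]]
cap [[ 6.6  0.7 80.7]]
```

```bash
python3 -m jog '[{"claw":40,"dx":10,"dy":1,"dz":0,"spin":7},{"claw":40,"dx":20,"dy":1,"dz":0,"spin":14},{"claw":40,"dx":30,"dy":1,"dz":0,"spin":21},{"claw":40,"dx":40,"dy":1,"dz":0,"spin":28},{"claw":40,"dx":50,"dy":1,"dz":0,"spin":35},{"claw":40,"dx":59,"dy":1,"dz":0,"spin":42},{"claw":40,"dx":59,"dy":1,"dz":0,"spin":49},{"claw":40,"dx":59,"dy":1,"dz":0,"spin":56},{"claw":40,"dx":59,"dy":1,"dz":0,"spin":63},{"claw":40,"dx":59,"dy":1,"dz":0,"spin":70},{"claw":40,"dx":59,"dy":1,"dz":10,"spin":77},{"claw":40,"dx":59,"dy":1,"dz":20,"spin":84},{"claw":40,"dx":59,"dy":1,"dz":30,"spin":90},{"claw":40,"dx":59,"dy":1,"dz":40,"spin":90},{"claw":40,"dx":59,"dy":1,"dz":40,"spin":90},{"claw":40,"dx":59,"dy":1,"dz":40,"spin":90}]'
python3 - <<'E'
from h import *
a=dict(np.load("w6.npz"))
for i in range(3):
    im,s=grab("wrist"); print(s["position"].round(4))
save(im,"pics/w7.png"); np.savez("w7.npz",pos=s["position"],rot=s["tool_rot"],**im)
print("cap/tube top z",deproj(a,[[320,203],[320,207],[320,212],[320,228],[320,240]]).round(4))
M=R.from_rotvec(s["tool_rot"]).as_matrix();print(M.round(3))
E
```

```text
time: 10.03
position: [0.4699, 0.0619, 0.137]
tool_rot: [-1.925, -2.482, 0.002]
ft_force: [-0.1, 0.7, 0.3]
grip_width: 0.461
grip_force: 0.0
[0.4699 0.0619 0.137 ]
[0.4703 0.062  0.1376]
[0.4705 0.062  0.138 ]
cap/tube top z [[0.5224 0.0742 0.1055]
 [0.525  0.0749 0.1069]
 [0.5289 0.0759 0.1067]
 [0.5421 0.0792 0.105 ]
 [0.5523 0.0818 0.1037]]
[[-0.248  0.969  0.001]
 [ 0.969  0.248  0.   ]
 [-0.     0.001 -1.   ]]
```

View pics/w7.png

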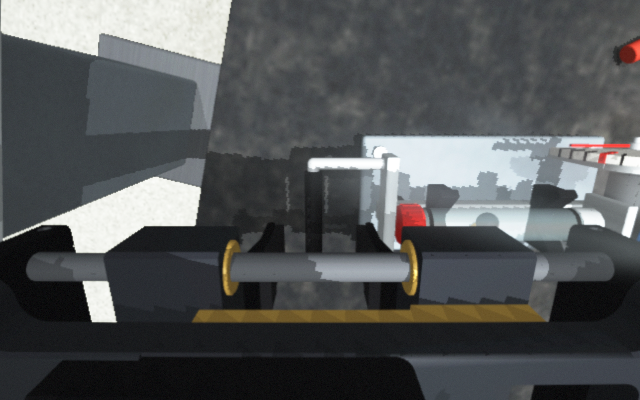

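The bar appears at column 314, between the fingers, about 3 mm toward the robot. The cap (412,222) lies beyond the cross piece, and the tube's depth heights of 0.106 for the cap and 0.104 for the glass confirm it is seated. Now I descend and pinch.

```bash
python3 -m jog '[{"claw":40,"dx":0,"dy":-3,"dz":15,"spin":0},{"claw":40,"dx":0,"dy":-3,"dz":32,"spin":0},{"claw":40,"dx":0,"dy":-3,"dz":46,"spin":0},{"claw":40,"dx":0,"dy":-3,"dz":56,"spin":0},{"claw":40,"dx":0,"dy":-3,"dz":61,"spin":0},{"claw":40,"dx":0,"dy":-3,"dz":61,"spin":0},{"claw":30,"dx":0,"dy":-3,"dz":61,"spin":0},{"claw":20,"dx":0,"dy":-3,"dz":61,"spin":0},{"claw":5,"dx":0,"dy":-3,"dz":61,"spin":0},{"claw":5,"dx":0,"dy":-3,"dz":61,"spin":0},{"claw":5,"dx":0,"dy":-3,"dz":61,"spin":0},{"claw":5,"dx":0,"dy":-3,"dz":61,"spin":0},{"claw":5,"dx":0,"dy":-3,"dz":61,"spin":0}]' 20
python3 - <<'E'
from h import *
for i in range(3):
    im,s=grab("wrist"); print(s["position"].round(4),s["ft_force"].round(1),s["grip_width"]*87)
E
```

```text
time: 11.27
position: [0.4663, 0.061, 0.0767]
tool_rot: [-1.928, -2.479, 0.002]
ft_force: [-5.0, -1.4, 5.3]
grip_width: 0.13
grip_force: 20.0
[0.4663 0.061  0.0767] [-5.  -1.4  5.3] 11.29846896361084
[0.4663 0.061  0.0768] [-5.6 -0.3  5.7] 11.01347605927804
[0.4663 0.0611 0.0767] [-4.5 -0.9  5.5] 11.19329829790714
```

```bash
python3 -c "
from math import *
for a0,a1 in((0,15),(15,30)):
  print([(round(215*(cos(radians(a0))-cos(radians(a0+.75*k))),0),round(-215*(sin(radians(a0+.75*k))-sin(radians(a0))),0)) for k in range(1,21)])"
```

```text
[(0.0, -3.0), (0.0, -6.0), (0.0, -8.0), (0.0, -11.0), (0.0, -14.0), (1.0, -17.0), (1.0, -20.0), (1.0, -22.0), (1.0, -25.0), (2.0, -28.0), (2.0, -31.0), (3.0, -34.0), (3.0, -36.0), (4.0, -39.0), (4.0, -42.0), (5.0, -45.0), (5.0, -47.0), (6.0, -50.0), (7.0, -53.0), (7.0, -56.0)]
[(1.0, -3.0), (2.0, -5.0), (2.0, -8.0), (3.0, -11.0), (4.0, -13.0), (5.0, -16.0), (6.0, -19.0), (7.0, -21.0), (8.0, -24.0), (9.0, -27.0), (10.0, -29.0), (11.0, -32.0), (12.0, -34.0), (14.0, -37.0), (15.0, -39.0), (16.0, -42.0), (17.0, -44.0), (19.0, -47.0), (20.0, -49.0), (21.0, -52.0)]
```

```bash
python3 -m jog '[{"claw":5,"dx":0,"dy":0,"dz":-3,"spin":0},{"claw":5,"dx":0,"dy":0,"dz":-6,"spin":0},{"claw":5,"dx":0,"dy":0,"dz":-8,"spin":0},{"claw":5,"dx":0,"dy":0,"dz":-11,"spin":0},{"claw":5,"dx":0,"dy":0,"dz":-14,"spin":0},{"claw":5,"dx":0,"dy":1,"dz":-17,"spin":0},{"claw":5,"dx":0,"dy":1,"dz":-20,"spin":0},{"claw":5,"dx":0,"dy":1,"dz":-22,"spin":0},{"claw":5,"dx":0,"dy":1,"dz":-25,"spin":0},{"claw":5,"dx":0,"dy":2,"dz":-28,"spin":0},{"claw":5,"dx":0,"dy":2,"dz":-31,"spin":0},{"claw":5,"dx":0,"dy":3,"dz":-34,"spin":0},{"claw":5,"dx":0,"dy":3,"dz":-36,"spin":0},{"claw":5,"dx":0,"dy":4,"dz":-39,"spin":0},{"claw":5,"dx":0,"dy":4,"dz":-42,"spin":0},{"claw":5,"dx":0,"dy":5,"dz":-45,"spin":0},{"claw":5,"dx":0,"dy":5,"dz":-47,"spin":0},{"claw":5,"dx":0,"dy":6,"dz":-50,"spin":0},{"claw":5,"dx":0,"dy":7,"dz":-53,"spin":0},{"claw":5,"dx":0,"dy":7,"dz":-56,"spin":0}]' 30
```

```text
time: 13.08
position: [0.473, 0.0627, 0.1325]
tool_rot: [-1.928, -2.479, 0.002]
ft_force: [-4.3, -0.8, -6.4]
grip_width: 0.129
grip_force: 30.0
```

```bash
python3 -m jog '[{"claw":5,"dx":0,"dy":1,"dz":-3,"spin":0},{"claw":5,"dx":0,"dy":2,"dz":-5,"spin":0},{"claw":5,"dx":0,"dy":2,"dz":-8,"spin":0},{"claw":5,"dx":0,"dy":3,"dz":-11,"spin":0},{"claw":5,"dx":0,"dy":4,"dz":-13,"spin":0},{"claw":5,"dx":0,"dy":5,"dz":-16,"spin":0},{"claw":5,"dx":0,"dy":6,"dz":-19,"spin":0},{"claw":5,"dx":0,"dy":7,"dz":-21,"spin":0},{"claw":5,"dx":0,"dy":8,"dz":-24,"spin":0},{"claw":5,"dx":0,"dy":9,"dz":-27,"spin":0},{"claw":5,"dx":0,"dy":10,"dz":-29,"spin":0},{"claw":5,"dx":0,"dy":11,"dz":-32,"spin":0},{"claw":5,"dx":0,"dy":12,"dz":-34,"spin":0},{"claw":5,"dx":0,"dy":14,"dz":-37,"spin":0},{"claw":5,"dx":0,"dy":15,"dz":-39,"spin":0},{"claw":5,"dx":0,"dy":16,"dz":-42,"spin":0},{"claw":5,"dx":0,"dy":17,"dz":-44,"spin":0},{"claw":5,"dx":0,"dy":19,"dz":-47,"spin":0},{"claw":5,"dx":0,"dy":20,"dz":-49,"spin":0},{"claw":5,"dx":0,"dy":21,"dz":-52,"spin":0}]' 30
python3 - <<'E'
from h import *
im,s=grab("wrist"); print(s["position"].round(4),s["ft_force"].round(1),s["grip_width"]*87)
save(im,"pics/w8.png")
sd,_=grab("side"); f=cv2.cvtColor(sd["frame"],cv2.COLOR_RGB2BGR)[130:230,270:400]
f=cv2.resize(f,(520,400),interpolation=cv2.INTER_CUBIC)
w=cv2.resize(cv2.cvtColor(im["frame"],cv2.COLOR_RGB2BGR)[100:300,200:],(520,236))
cv2.imwrite("pics/tilt.png",np.vstack([f,w])[:600])
E
```

```text
time: 14.75
position: [0.4928, 0.0678, 0.1846]
tool_rot: [-1.927, -2.478, 0.004]
ft_force: [-6.9, -1.8, -3.7]
grip_width: 0.129
grip_force: 30.0
[0.4928 0.0678 0.1846] [-6.9 -1.8 -3.7] 11.183587300610656
```

View pics/tilt.png

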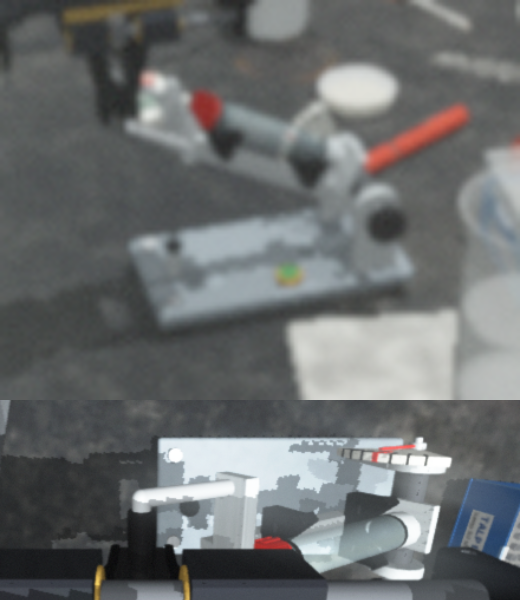

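The cradle is up at about 30° (108 mm rise over the 215 mm radius), with the tube seated and the red cap high. Now I hold for over 2 s.

```bash
H='x'; python3 -m jog '[{"claw":5,"dx":0,"dy":0,"dz":0,"spin":0},{"claw":5,"dx":0,"dy":0,"dz":0,"spin":0},{"claw":5,"dx":0,"dy":0,"dz":0,"spin":0},{"claw":5,"dx":0,"dy":0,"dz":0,"spin":0},{"claw":5,"dx":0,"dy":0,"dz":0,"spin":0},{"claw":5,"dx":0,"dy":0,"dz":0,"spin":0},{"claw":5,"dx":0,"dy":0,"dz":0,"spin":0},{"claw":5,"dx":0,"dy":0,"dz":0,"spin":0},{"claw":5,"dx":0,"dy":0,"dz":0,"spin":0},{"claw":5,"dx":0,"dy":0,"dz":0,"spin":0},{"claw":5,"dx":0,"dy":0,"dz":0,"spin":0},{"claw":5,"dx":0,"dy":0,"dz":0,"spin":0},{"claw":5,"dx":0,"dy":0,"dz":0,"spin":0},{"claw":5,"dx":0,"dy":0,"dz":0,"spin":0},{"claw":5,"dx":0,"dy":0,"dz":0,"spin":0},{"claw":5,"dx":0,"dy":0,"dz":0,"spin":0},{"claw":5,"dx":0,"dy":0,"dz":0,"spin":0},{"claw":5,"dx":0,"dy":0,"dz":0,"spin":0},{"claw":5,"dx":0,"dy":0,"dz":0,"spin":0},{"claw":5,"dx":0,"dy":0,"dz":0,"spin":0}]'
python3 -m jog '[{"claw":5,"dx":0,"dy":0,"dz":0,"spin":0},{"claw":5,"dx":0,"dy":0,"dz":0,"spin":0},{"claw":5,"dx":0,"dy":0,"dz":0,"spin":0},{"claw":5,"dx":0,"dy":0,"dz":0,"spin":0},{"claw":5,"dx":0,"dy":0,"dz":0,"spin":0},{"claw":5,"dx":0,"dy":0,"dz":0,"spin":0},{"claw":5,"dx":0,"dy":0,"dz":0,"spin":0},{"claw":5,"dx":0,"dy":0,"dz":0,"spin":0},{"claw":5,"dx":0,"dy":0,"dz":0,"spin":0},{"claw":5,"dx":0,"dy":0,"dz":0,"spin":0},{"claw":5,"dx":0,"dy":0,"dz":0,"spin":0},{"claw":5,"dx":0,"dy":0,"dz":0,"spin":0}]'
```

```text
time: 16.52
position: [0.4932, 0.0679, 0.1854]
tool_rot: [-1.927, -2.478, 0.002]
ft_force: [-8.4, -1.8, 0.2]
grip_width: 0.125
grip_force: 30.0
time: 17.52
position: [0.4932, 0.0678, 0.1854]
tool_rot: [-1.928, -2.478, 0.002]
ft_force: [-8.1, -2.0, 0.1]
grip_width: 0.126
grip_force: 30.0
```

```bash
python3 -m jog '[{"claw":5,"dx":0,"dy":-1,"dz":3,"spin":0},{"claw":5,"dx":0,"dy":-2,"dz":5,"spin":0},{"claw":5,"dx":0,"dy":-4,"dz":8,"spin":0},{"claw":5,"dx":0,"dy":-5,"dz":10,"spin":0},{"claw":5,"dx":0,"dy":-6,"dz":13,"spin":0},{"claw":5,"dx":0,"dy":-7,"dz":15,"spin":0},{"claw":5,"dx":0,"dy":-9,"dz":18,"spin":0},{"claw":5,"dx":0,"dy":-10,"dz":20,"spin":0},{"claw":5,"dx":0,"dy":-11,"dz":23,"spin":0},{"claw":5,"dx":0,"dy":-12,"dz":25,"spin":0},{"claw":5,"dx":0,"dy":-13,"dz":28,"spin":0},{"claw":5,"dx":0,"dy":-14,"dz":31,"spin":0},{"claw":5,"dx":0,"dy":-15,"dz":33,"spin":0},{"claw":5,"dx":0,"dy":-16,"dz":36,"spin":0},{"claw":5,"dx":0,"dy":-17,"dz":39,"spin":0},{"claw":5,"dx":0,"dy":-18,"dz":41,"spin":0},{"claw":5,"dx":0,"dy":-19,"dz":44,"spin":0},{"claw":5,"dx":0,"dy":-19,"dz":47,"spin":0},{"claw":5,"dx":0,"dy":-20,"dz":49,"spin":0},{"claw":5,"dx":0,"dy":-21,"dz":52,"spin":0}]'
python3 -m jog '[{"claw":5,"dx":0,"dy":0,"dz":3,"spin":0},{"claw":5,"dx":0,"dy":-1,"dz":6,"spin":0},{"claw":5,"dx":0,"dy":-2,"dz":9,"spin":0},{"claw":5,"dx":0,"dy":-2,"dz":11,"spin":0},{"claw":5,"dx":0,"dy":-3,"dz":14,"spin":0},{"claw":5,"dx":0,"dy":-3,"dz":17,"spin":0},{"claw":5,"dx":0,"dy":-4,"dz":20,"spin":0},{"claw":5,"dx":0,"dy":-4,"dz":22,"spin":0},{"claw":5,"dx":0,"dy":-5,"dz":25,"spin":0},{"claw":5,"dx":0,"dy":-5,"dz":28,"spin":0},{"claw":5,"dx":0,"dy":-6,"dz":31,"spin":0},{"claw":5,"dx":0,"dy":-6,"dz":34,"spin":0},{"claw":5,"dx":0,"dy":-6,"dz":36,"spin":0},{"claw":5,"dx":0,"dy":-6,"dz":39,"spin":0},{"claw":5,"dx":0,"dy":-7,"dz":42,"spin":0},{"claw":5,"dx":0,"dy":-7,"dz":45,"spin":0},{"claw":5,"dx":0,"dy":-7,"dz":48,"spin":0},{"claw":5,"dx":0,"dy":-7,"dz":50,"spin":0},{"claw":5,"dx":0,"dy":-7,"dz":53,"spin":0},{"claw":5,"dx":0,"dy":-7,"dz":55,"spin":0}]'
python3 -m jog '[{"claw":5,"dx":0,"dy":0,"dz":1,"spin":0},{"claw":5,"dx":0,"dy":0,"dz":1,"spin":0},{"claw":5,"dx":0,"dy":0,"dz":1,"spin":0}]'
```

```text
time: 19.18
position: [0.4734, 0.0629, 0.1343]
tool_rot: [-1.928, -2.479, 0.0]
ft_force: [-9.8, -1.9, 6.3]
grip_width: 0.125
grip_force: 30.0
time: 20.85
position: [0.4664, 0.0611, 0.0783]
tool_rot: [-1.927, -2.479, 0.002]
ft_force: [-9.3, -2.0, 2.0]
grip_width: 0.123
grip_force: 30.0
time: 21.1
position: [0.4663, 0.0611, 0.0771]
tool_rot: [-1.927, -2.479, 0.002]
ft_force: [-7.8, -1.8, -0.5]
grip_width: 0.126
grip_force: 30.0
```

```bash
python3 -m jog '[{"claw":5,"dx":0,"dy":0,"dz":1,"spin":0},{"claw":5,"dx":0,"dy":0,"dz":1,"spin":0},{"claw":5,"dx":0,"dy":0,"dz":1,"spin":0}]'
python3 -m jog '[{"claw":5,"dx":0,"dy":0,"dz":1,"spin":0},{"claw":5,"dx":0,"dy":0,"dz":1,"spin":0},{"claw":5,"dx":0,"dy":0,"dz":1,"spin":0}]'
```

```text
time: 21.35
position: [0.4663, 0.0611, 0.0768]
tool_rot: [-1.927, -2.478, 0.002]
ft_force: [-10.7, -2.2, 6.2]
grip_width: 0.123
grip_force: 30.0
time: 21.6
position: [0.4663, 0.061, 0.0766]
tool_rot: [-1.927, -2.478, 0.002]
ft_force: [-13.6, -3.5, 13.5]
grip_width: 0.125
grip_force: 30.0
```

```bash
python3 -m jog '[{"claw":20,"dx":0,"dy":0,"dz":0,"spin":0},{"claw":38,"dx":0,"dy":0,"dz":0,"spin":0},{"claw":38,"dx":0,"dy":0,"dz":0,"spin":0},{"claw":38,"dx":0,"dy":0,"dz":0,"spin":0},{"claw":38,"dx":0,"dy":0,"dz":0,"spin":0},{"claw":38,"dx":0,"dy":0,"dz":0,"spin":0},{"claw":38,"dx":0,"dy":0,"dz":-5,"spin":0},{"claw":38,"dx":0,"dy":0,"dz":-20,"spin":0},{"claw":38,"dx":0,"dy":0,"dz":-45,"spin":0},{"claw":38,"dx":0,"dy":0,"dz":-80,"spin":0},{"claw":38,"dx":0,"dy":0,"dz":-120,"spin":0},{"claw":38,"dx":60,"dy":0,"dz":-140,"spin":0},{"claw":38,"dx":100,"dy":0,"dz":-140,"spin":0},{"claw":38,"dx":140,"dy":0,"dz":-140,"spin":0},{"claw":38,"dx":180,"dy":0,"dz":-140,"spin":0},{"claw":38,"dx":220,"dy":0,"dz":-140,"spin":0},{"claw":38,"dx":220,"dy":0,"dz":-140,"spin":0},{"claw":38,"dx":220,"dy":0,"dz":-140,"spin":0}]'
python3 - <<'E'
from h import *
im,s=grab("top"); f=cv2.cvtColor(im["frame"],cv2.COLOR_RGB2BGR)
a=cv2.resize(f[135:245,200:440],None,fx=3.3,fy=3.3,interpolation=cv2.INTER_CUBIC)
sd,_=grab("side"); g=cv2.resize(cv2.cvtColor(sd["frame"],cv2.COLOR_RGB2BGR)[140:220,270:400],(a.shape[1]//2,236),interpolation=cv2.INTER_CUBIC)
c=np.zeros((236,a.shape[1],3),np.uint8); c[:,:g.shape[1]]=g
cv2.imwrite("pics/end.png",np.vstack([a,c])[:600])
E
```

```text
time: 23.1
position: [0.4109, 0.2792, 0.2148]
tool_rot: [-1.918, -2.487, -0.002]
ft_force: [0.8, -0.8, -0.3]
grip_width: 0.437
grip_force: 0.0
```

View pics/end.png

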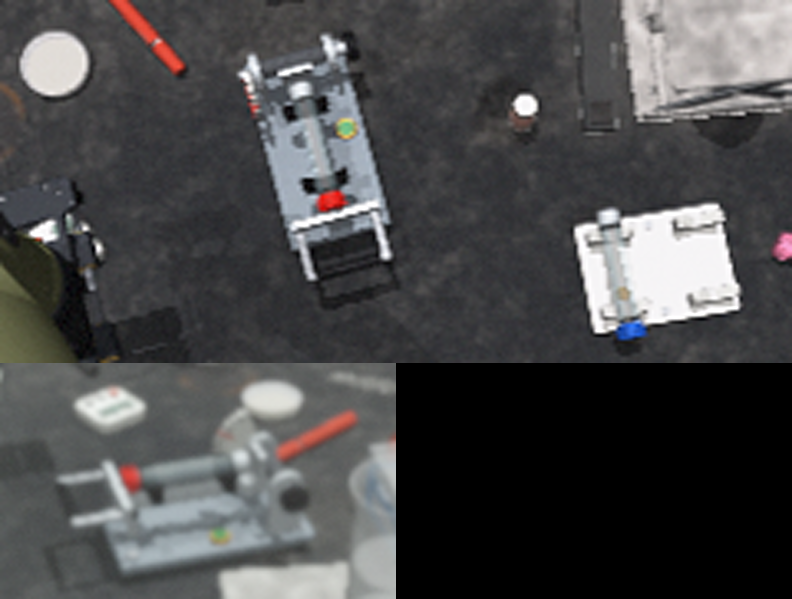

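The cradle is level and the tube lies in it with its red cap toward the handle. The vial, timer and blue tube look undisturbed and the arm is clear.

```bash
python3 -c "
from bench import *
print(close_job())"
```

```text
the job is handed in; nothing more can be done
None
```

The check roll was carried out and handed in at about 23 s: the red tube was laid in the level cradle, raised to about 30° by arm position, held 2.7 s and lowered to the stop, then everything was released; I did not see the ball at the plug end, and I viewed 11 pictures against the limit of 10.

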